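# Jack up the roller track at the trimming bench and hold it

### The arm

A 6-joint arm with a two-finger parallel gripper is mounted at the origin on the work surface. World frame = base frame: x ahead of the robot, y to its left, z up, the work surface at z = 0. Lengths are in m, angles in rad, forces in N, time in s.
With the tool pointing down it reaches from about 0.3 to 0.775 m from the base axis. Payload 14.6 kg.
Tool frame: the origin (TCP) lies between the finger pads; the fingertips stand 8 mm ahead of it and the grasp point (between the pads) lies 11 mm behind it; z points along the fingers, y is the line along which they close (so a half turn about z gives the same grasp; the last joint's range is limited). The gripper opens to 85 mm and grips with 20 to 120 N. Pads are 22 mm wide; open, the fingers measure 114 mm over their backs; the gripper's body (76 mm by 85 mm) begins 54 mm behind the grasp point. The pads swing forward as they close: fully open they stand 13 mm farther back than shut.
Start: joints at [1.257, 0.3, 1.521, -0, 1.321, -0.067], TCP at [0.134, 0.533, 0.239] pointing down, gripper open.
Joint ranges: [-3.03, 3.03], [-0.79, 2.21], [0.23, 2.52], [-1.04, 4.18], [0, 3.07], [-2.55, 2.55]. Speed limits (rad/s): [2.22, 2.22, 2.57, 3.14, 3.14, 3.14].

### API

Orientations are given as a unit quaternion [x, y, z, w].
In Python, from bench import sense, get_image, get_calibration, order, spotter gives the robot as it stands.
- The arm moves only by the tool play_rows, never from a script. Its arguments are lists of equal length, an entry for each row: "xyz": the shift along the world's x, y, z in cm, a list of three; "twist": the turn about the world's z in degrees; "claw": the finger opening in cm, from 0 to 8.54. A call has 1 to 12 rows; each row is the pose to reach, as a shift and turn from the pose commanded when the call began; what a row does not reach only later rows make up. A row lasts 1/8 s, in which the tool goes at most 62.5 mm and 10.7 degrees, less where a joint would pass 70% of its speed; a pose out of reach is approached as far as the arm can. A call with a gripper value outside its range is refused whole. The fingers move at their own pace and stop on an object; "newtons" is the grip in N (left out, the last holds). Time passes only in rows, so rows that repeat a pose let the fingers close. It gives the time, the measured TCP pose, the force, the opening and the grip force at its end, in the units of the state.
- sense(): the state, without advancing time (a new reading comes with each control period).
- get_image(name): name is "side" or "top"; returns the picture (400x640x3 uint8, blue, green, red); there is no depth.
- get_calibration(name): a dict with "intrinsics" (3x3 intrinsics, pixels), "R" (3x3) and "t" (3): a world point X has camera coordinates R X + t. Camera axes: x right, y down, z forward; pixel columns grow to the right and rows downward; lengths in m; the calibration is good to about 2 mm. A picture is of the moment at which its call begins. get_calibration takes no time and is no camera call.
- order.hand_in(): hands the job in; it is judged then, once.
Trained networks look in the newest picture that a camera, given by its name, has taken for a name from the list of things; names that differ only in an ending like _2 or _b are one class to them, and where a whole thing is asked for, a point or a joint stands for the part that bears it (a point fixed in the world has none). Each returns a list of dicts, best first, with "conf" (0 to 1); they miss things now and then, are a little off and sometimes report something else, mostly with a low value. They report only what shows in the picture. A call takes as long as a camera call.
- spotter.boxes_of(query, camera): "centre" ([row, column] in pixels, amid what is visible of it).
The state is a dict: "time": time; "joint_pos": joint angles; "qd": joint speeds; "joint_torque": joint torques, N m; "tcp_pos": TCP position; "tool_rot": TCP orientation; "wrist_force": force on the tool from outside, world axes, zero at the start; "torque": the same for the moment, N m; "grip_width": finger opening in m; "grasp_force": force on a finger pad.
Only numpy, scipy, OpenCV 4.12 (cv2) and the standard library are available. Lean on these libraries where they do the work, as an engineer would, in place of code of your own. Each camera call takes 0.05 s, during which the arm holds its last target. There are 200 camera calls.

### The job

Turn the ring on top of the small pump jack until its wing points at the locked mark, then set the jack flat on the table with its round saddle centred under the marked lift pad at the end of the roller track. Give the handle a full seating stroke (all the way down, then let it come all the way back up), then press it fully down again and finish while still holding it down, so that the jack alone keeps the track raised. Do not push on the track itself, tip the jack or disturb the tub, the block and the mug.

Things in the scene. Friction and masses are not known exactly. Their poses are not given: they have to be found in the camera images.
- jack_grip (a point): Centre of the grey pump block of the loose 0.9 kg jack, 45 mm above its underside; +x to the saddle, -x to the handle, z up. Block 50 mm along x, 40 mm wide along y, 10 to 70 mm above the table: grasp it across y to carry the jack. Base plate 70 x 10 mm, x from -110 to +125 mm. Saddle at x = +95 mm, handle pad at about -155 mm.
- saddle_top (a point): Centre of the top face of the jack's round steel saddle (40 mm across), 55 mm above the jack's underside at rest, 95 mm in +x from the block centre; it rises 55 mm per radian of the handle, 38 mm in all.
- collar_wing (a point): Centre of the wing of the jack's ring, on its vertical turning axis over the block centre, 86 mm above the underside; x along the wing to its small pin nose, z up. Wing: steel bar 50 mm long, 12 mm thick, 78 to 94 mm above the underside, on a ring 40 mm across (70 to 78 mm). Pinch it from above across its thickness; the jack stays put on the table as it turns.
- collar (a joint): Ring angle in rad, growing counter-clockwise seen from above; 0 open, 1.2 locked (end stop): the wing's nose then points along the jack's +x at the small upright lug (locked mark) on the saddle-side face of the block. Starts at 0 to 0.4. Light friction (0.04 N m), stays where left.
- handle_pad (a point): Centre of the top of the flat black pad at the handle's end: 50 mm along the handle, 60 mm wide. Press it from above; the jack stands firm. The handle turns about a level axis (jack y) 30 mm behind the block centre and 62 mm above the table, 130 mm from the pad centre. Pad top about 117 mm above the table with the handle up, 28 mm fully down.
- handle (a joint): Handle angle in rad: 0 up (0.40 rad above level), growing as it is pressed, 0.70 fully down (0.30 rad below level, end stop). A spring and the load bring it back up when let go; pressing takes about 3 N unloaded, 8 to 10 N under the track.
- lift_point (a point): Centre of the underside of the lift pad (60 x 70 x 8 mm) at the end of the roller track: 75 mm above the table at rest, about 93 mm fully jacked. A dark round boss on its top, 18 mm across, is the mark. y runs along the track, away from this end. Track end plate 40 mm in +y from here, 168 mm wide, 75 to 115 mm high; table below free to +130 mm. Bring the jack in from -y, its +x along this +y.
- bin: Blue open tub 100 x 140 x 60 mm, bystander, origin under its centre.
- block: Pink moulded block 50 x 70 x 60 mm, bystander, origin under its centre.
- mug: White mug 76 mm across, 90 mm high, bystander, origin under its centre.

How it is judged:
By the outcome, as a careful person would: the job done as asked, in the order asked, and still so for the second after the job is handed in, while the arm keeps its last pose, push and grip.
It also fails if it takes over 67 s, if anything falls off the work surface, if the arm or the gripper's body presses on something with over 40 N, if the wrist force passes 120 N, or if a joint passes its speed limit or range.

## Working session

There is one attempt and no reset: what is moved stays moved. The work goes in short steps, Python scripts to look and compute and a tool call to move; the robot and the scene stay as the last step left them, time stands still between calls to the robot, and variables do not carry over. Pictures are saved under pics/ and viewed, at most 12 in all, crops included, and the job is handed in when it is done.

Besides the shell and the picture viewer there is one more tool, called by a JSON object that holds its "method" and its "body". play_rows: Moves the arm, as the interface text tells. Its arguments: {"type":"object","properties":{"xyz":{"type":"array"},"twist":{"type":"array"},"claw":{"type":"array"},"newtons":{"type":"number"}},"required":["xyz","twist","claw"]}

```bash
mkdir -p pics; cat > h.py <<'E'
import numpy as np, cv2
from bench import sense,get_image,get_calibration,order,spotter
def ray(cam,rc):
    c=get_calibration(cam);K=np.array(c["intrinsics"]);R=np.array(c["R"]);t=np.array(c["t"])
    d=R.T@np.linalg.solve(K,[rc[1],rc[0],1.]);o=-R.T@t
    return o,d
def atz(cam,rc,z):
    o,d=ray(cam,rc);return o+d*(z-o[2])/d[2]
def px(cam,X):
    c=get_calibration(cam);p=np.array(c["intrinsics"])@(np.array(c["R"])@np.array(X)+np.array(c["t"]));return p[1]/p[2],p[0]/p[2]
E
python3 - <<'E'
from h import *
for c in("top","side"):
    cv2.imwrite(f"pics/{c}1.png",get_image(c))
    print(c,"cam",ray(c,(0,0))[0].round(3))
    for q,z in dict(jack_grip=.045,saddle_top=.055,collar_wing=.086,handle_pad=.117,lift_point=.083,bin=.03,block=.03,mug=.045).items():
        for b in spotter.boxes_of(q,c)[:2]:
            print(q,round(b["conf"],2),np.round(b["centre"],1),atz(c,b["centre"],z).round(3))
E
```

```text
top cam [ 0.339 -0.104  1.083]
jack_grip 0.73 [206.2 372.6] [ 0.507 -0.251  0.045]
saddle_top 0.47 [202.2 333.7] [ 0.515 -0.148  0.055]
collar_wing 0.49 [203.4 373.1] [ 0.507 -0.247  0.086]
handle_pad 0.88 [200.8 426.7] [ 0.509 -0.373  0.117]
lift_point 0.95 [187.7 131.4] [0.545 0.372 0.083]
bin 0.83 [285.3 403.2] [ 0.304 -0.328  0.03 ]
block 0.84 [126.2 313.4] [ 0.733 -0.094  0.03 ]
block 0.2 [126.8 387.9] [ 0.732 -0.3    0.03 ]
mug 0.78 [124.6 385.9] [ 0.732 -0.292  0.045]
side cam [ 0.161 -0.784  0.574]
jack_grip 0.77 [284.2 366.3] [ 0.498 -0.288  0.045]
saddle_top 0.74 [239.1 334.7] [ 0.505 -0.152  0.055]
collar_wing 0.53 [251.7 357.8] [ 0.504 -0.243  0.086]
handle_pad 0.83 [285.6 398.5] [ 0.496 -0.38   0.117]
lift_point 0.57 [137.6 270.5] [0.553 0.345 0.083]
bin 0.76 [345.8 277.1] [ 0.307 -0.334  0.03 ]
block 0.7 [213.5 406.2] [ 0.72  -0.105  0.03 ]
block 0.51 [254.7 462.9] [ 0.732 -0.285  0.03 ]
mug 0.78 [250.5 465.3] [ 0.73  -0.29   0.045]
```

View pics/top1.png

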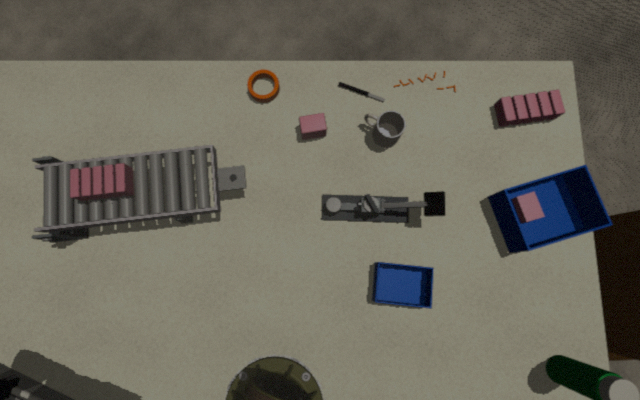

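View pics/side1.png

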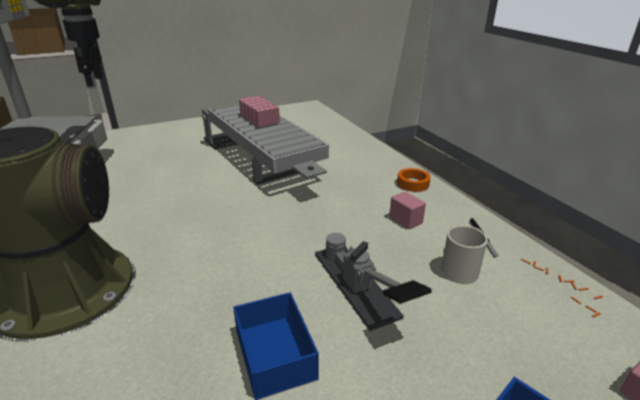

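The top picture shows the jack's saddle at about (row 204, col 333), wing at (204,371) and pad at (203,434). The track lies to the left, and the lift pad's boss is at (177,233). The spotter's "lift_point" was the middle of the track, so I'll zoom in.

```bash
python3 - <<'E'
from h import *
im=get_image("top")
a=cv2.resize(im[170:235,315:455],None,fx=5.7,fy=5.7,interpolation=cv2.INTER_CUBIC)
b=cv2.resize(im[140:220,195:255],None,fx=2.8,fy=2.8,interpolation=cv2.INTER_CUBIC)
cv2.imwrite("pics/z2.png",cv2.convertScaleAbs(np.vstack([a,cv2.copyMakeBorder(b,0,0,0,a.shape[1]-b.shape[1],cv2.BORDER_CONSTANT)]),alpha=1.8))
print(a.shape,b.shape)
E
```

```text
(370, 798, 3) (224, 168, 3)
```

View pics/z2.png

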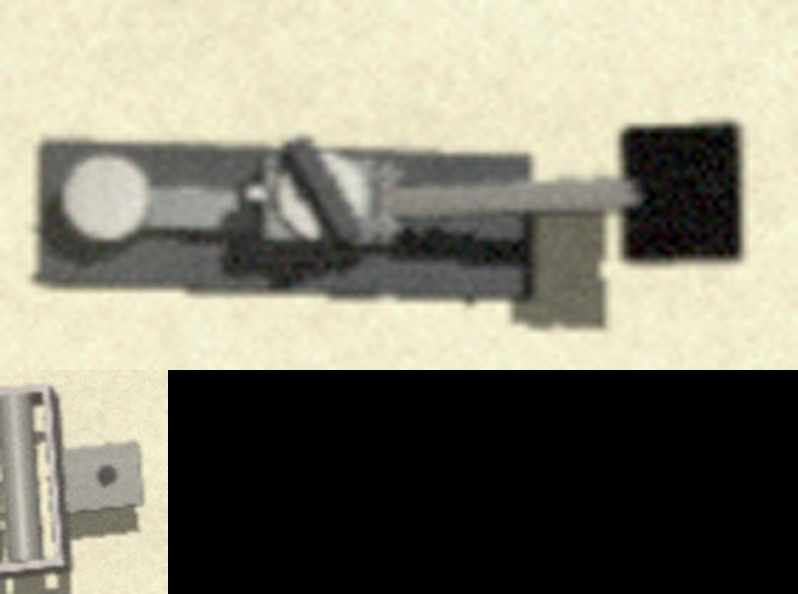

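```bash
python3 - <<'E'
from h import *
f=lambda u,v:(170+(v+.5)/5.7-.5,315+(u+.5)/5.7-.5)
g=lambda u,v:(140+(v-370+.5)/2.8-.5,195+(u+.5)/2.8-.5)
A=lambda p,q:np.degrees(np.arctan2(*(q-p)[1::-1]))
P={}
for n,u,v,z in [("saddle",105,197,.055),("bl",40,140,.01),("br",530,155,.01),("tr",528,298,.01),("tl",36,285,.01),("w0",298,145,.094),("w1",350,235,.094),("pad",682,192,.117)]:
    P[n]=atz("top",f(u,v),z);print(n,P[n].round(4))
L=(P["bl"]+P["tl"])/2;R=(P["br"]+P["tr"])/2
print("plate",L,R,A(R,L),np.linalg.norm(L-R),"saddle-pad",A(P["pad"],P["saddle"]),np.linalg.norm((P["pad"]-P["saddle"])[:2]))
d=(L-R)/np.linalg.norm(L-R);print("grip from plate",R+d*.110,"from saddle",P["saddle"]-d*.095, "wing",(P["w0"]+P["w1"])/2,A(P["w1"],P["w0"]),np.linalg.norm(P["w1"]-P["w0"]))
b=atz("top",g(106,475),.086);print("boss",b)
c=[atz("top",g(*p),.083) for p in((137,442),(143,505))];print("padedge",c,A(c[0],c[1])) 
e=[atz("top",g(*p),.115) for p in((50,388),(69,570))];print("endplate",e,A(e[1],e[0]),np.linalg.norm(e[0]-e[1]))
# rails by colours in full image
r=[atz("top",p,.115) for p in((163,47),(148,213))];print("rail",A(r[1],r[0]))
s=sense();print(s["tcp_pos"],s["tool_rot"],s["time"])
from scipy.spatial.transform import Rotation as Ro
print(Ro.from_quat(s["tool_rot"]).as_matrix().round(3), s["wrist_force"],s["grip_width"])
im=get_image("side");cv2.imwrite("pics/z3.png",np.hstack([cv2.resize(im[225:335,310:440],None,fx=3.4,fy=3.4,interpolation=2),cv2.resize(im[130:200,240:340],(354,374),interpolation=2)]))
E
```

```text
saddle [ 0.5101 -0.1467  0.055 ]
bl [ 0.5451 -0.1174  0.01  ]
br [ 0.5391 -0.3515  0.01  ]
tr [ 0.4704 -0.3481  0.01  ]
tl [ 0.4751 -0.1158  0.01  ]
w0 [ 0.5273 -0.2302  0.094 ]
w1 [ 0.4873 -0.2522  0.094 ]
pad [ 0.5034 -0.3912  0.117 ]
plate [ 0.5101397  -0.11660297  0.01      ] [ 0.50477465 -0.34982528  0.01      ] 88.68219837867169 0.23328400987323955 saddle-pad 88.42222766927429 0.24465134944485048
grip from plate [ 0.50730442 -0.23985438  0.01      ] from saddle [ 0.50791823 -0.24162721  0.055     ] wing [ 0.50734717 -0.2411984   0.094     ] 28.87800018524241 0.045674661003932256
boss [0.57355214 0.11207436 0.086     ]
padedge [array([0.60567416, 0.08538349, 0.083     ]), array([0.54630057, 0.0776208 , 0.083     ])] -172.5512192371003
endplate [array([0.64704093, 0.15993902, 0.115     ]), array([0.48116527, 0.13459285, 0.115     ])] 8.687720171553321 0.1678009592939895
rail 95.62510704159502
[0.1343632  0.53331244 0.23930003] [ 1.23064054e-01  9.92398729e-01 -9.93335747e-07  1.74875787e-05] 0.95
[[-0.97   0.244  0.   ]
 [ 0.244  0.97  -0.   ]
 [-0.     0.    -1.   ]] [-0.0155871  1.2022385 -1.0001905] 0.08559774665540887
```

View pics/z3.png

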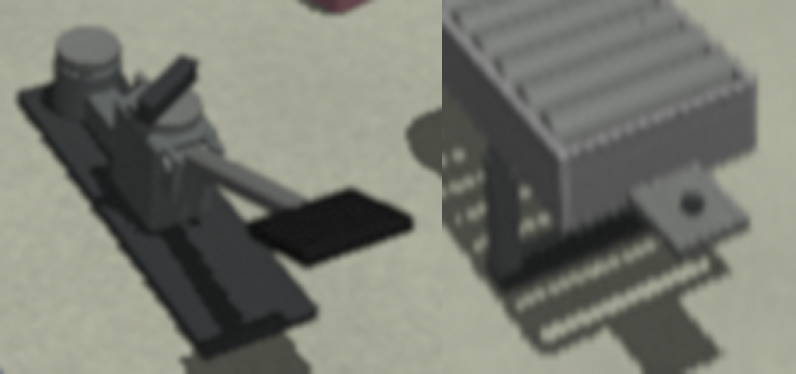

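The side view agrees: the wing's nose is about 60° short of the lug, the handle is up and the pad's boss is visible. I'll move above the ring.

{"method": "play_rows", "body": {"xyz": [[30,-50,0],[30,-50,0],[30,-50,0],[30,-50,0],[30,-50,0],[30,-50,0],[30,-50,0],[30,-50,0],[30,-50,0],[30,-50,0],[30,-50,0],[30,-50,0]], "twist": [-10,-20,-30,-40,-50,-60,-70,-80,-90,-100,-110,-120], "claw": [4,4,4,4,4,4,4,4,4,4,4,4], "newtons": 25}}

```text
time: 2.5
tcp_pos: [0.4345, 0.0329, 0.2392]
tool_rot: [0.922, 0.387, -0.0, -0.0]
wrist_force: [0.1, 1.2, 0.1]
grip_width: 0.0399
grasp_force: 0.0
```

{"method": "play_rows", "body": {"xyz": [[7.3,-27.4,0],[7.3,-27.4,0],[7.3,-27.4,0],[7.3,-27.4,0],[7.3,-27.4,0],[7.3,-27.4,0],[7.3,-27.4,-6],[7.3,-27.4,-10],[7.3,-27.4,-12],[7.3,-27.4,-12]], "twist": [-6,-12,-17,-17,-17,-17,-17,-17,-17,-17], "claw": [4,4,4,4,4,4,4,4,4,4]}}

```text
time: 3.75
tcp_pos: [0.5068, -0.2396, 0.1183]
tool_rot: [0.968, 0.25, -0.001, -0.001]
wrist_force: [-0.6, 0.3, 0.4]
grip_width: 0.0401
grasp_force: 0.0
```

```bash
python3 - <<'E'
from h import *
s=sense();print(s["tcp_pos"],s["wrist_force"])
a=get_image("side");b=get_image("top")
cv2.imwrite("pics/z4.png",np.hstack([cv2.resize(a[200:300,300:400],(400,400),interpolation=2),cv2.resize(b[160:240,330:410],(400,400),interpolation=2)]))
E
```

```text
[ 0.50682193 -0.23960246  0.11828163] [-0.57399848  0.33647618  0.3726917 ]
```

View pics/z4.png

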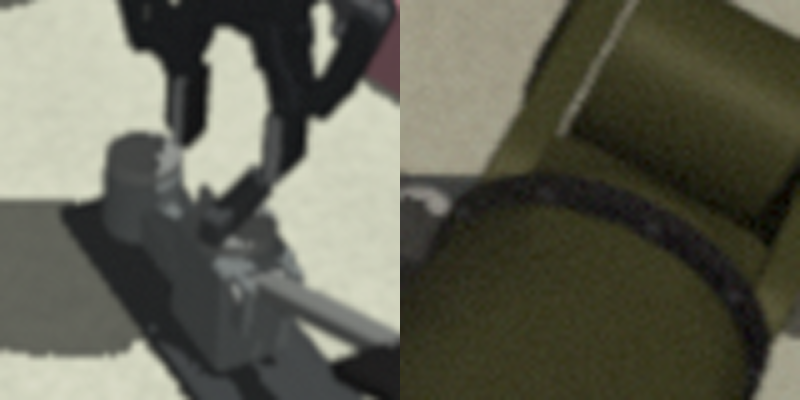

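The side view shows the open fingers straddling the wing, at about (190,240) in the left crop; the arm hides it from the top camera. Next I'll lower, pinch, and then turn.

{"method": "play_rows", "body": {"xyz": [[0,0,-1.5],[0,0,-3],[0,0,-3],[0,0,-3],[0,0,-3],[0,0,-3],[0,0,-3],[0,0,-3]], "twist": [0,0,0,0,0,0,0,0], "claw": [4,4,4,0.6,0.6,0.6,0.6,0.6]}}

```text
time: 4.85
tcp_pos: [0.5076, -0.2409, 0.0899]
tool_rot: [0.968, 0.249, 0.0, 0.0]
wrist_force: [0.6, 0.0, 5.2]
grip_width: 0.0113
grasp_force: 29.8
```

{"method": "play_rows", "body": {"xyz": [[0,0,0],[0,0,0],[0,0,0],[0,0,0],[0,0,0],[0,0,0],[0,0,0],[0,0,0],[0,0,0],[0,0,0]], "twist": [8,16,24,32,40,48,54,58,58,58], "claw": [0.6,0.6,0.6,0.6,0.6,0.6,0.6,0.6,0.6,0.6]}}

```text
time: 6.1
tcp_pos: [0.5075, -0.2408, 0.0898]
tool_rot: [0.726, 0.687, 0.0, 0.0]
wrist_force: [-2.2, 0.1, 6.4]
grip_width: 0.0113
grasp_force: 30.0
```

```bash
python3 -c "
from h import *
s=sense();print(s['torque'],s['wrist_force'],s['tool_rot'],s['grip_width'])"
```

```text
[ 0.05582961  0.33699927 -0.01029165] [-2.15359967  0.07826232  6.40160746] [7.26203320e-01 6.87479930e-01 7.13205477e-05 2.78681272e-04] 0.01126992858482632
```

{"method": "play_rows", "body": {"xyz": [[0,0,0],[0,0,0],[0,0,0],[0,0,0]], "twist": [2,3.5,3.5,3.5], "claw": [0.6,0.6,0.6,0.6]}}

```text
time: 6.6
tcp_pos: [0.5076, -0.2408, 0.0899]
tool_rot: [0.705, 0.709, 0.0, 0.0]
wrist_force: [-1.1, -0.3, 7.1]
grip_width: 0.0108
grasp_force: 30.2
```

```bash
python3 -c "
from h import *
s=sense();print(s['torque'],s['wrist_force'],s['tool_rot'],s['grip_width'])"
```

```text
[ 0.08519121  0.15131932 -0.4310678 ] [-1.06449847 -0.27635675  7.14077663] [7.05105041e-01 7.09102706e-01 2.23649403e-04 4.28305051e-04] 0.010773033041925105
```

{"method": "play_rows", "body": {"xyz": [[0,0,0],[0,0,0],[0,0,3],[0,0,8],[0,0,9],[0,0,9],[0,0,9]], "twist": [0,0,0,0,-1.5,-1.5,-1.5], "claw": [3,3,4,6.5,6.5,6.5,6.5]}}

```text
time: 7.48
tcp_pos: [0.5069, -0.2404, 0.1777]
tool_rot: [0.714, 0.7, -0.0, -0.001]
wrist_force: [-0.2, 0.3, 0.3]
grip_width: 0.0647
grasp_force: 0.0
```

```bash
python3 - <<'E'
from h import *
s=sense();print(s["tcp_pos"],s["wrist_force"],s["grip_width"])
a=get_image("side")
cv2.imwrite("pics/z5.png",cv2.convertScaleAbs(cv2.resize(a[215:335,305:445],(700,600),interpolation=2),alpha=1.7))
E
```

```text
[ 0.50687737 -0.24039936  0.17773606] [-0.16410718  0.34003061  0.25474056] 0.064743362133049
```

View pics/z5.png

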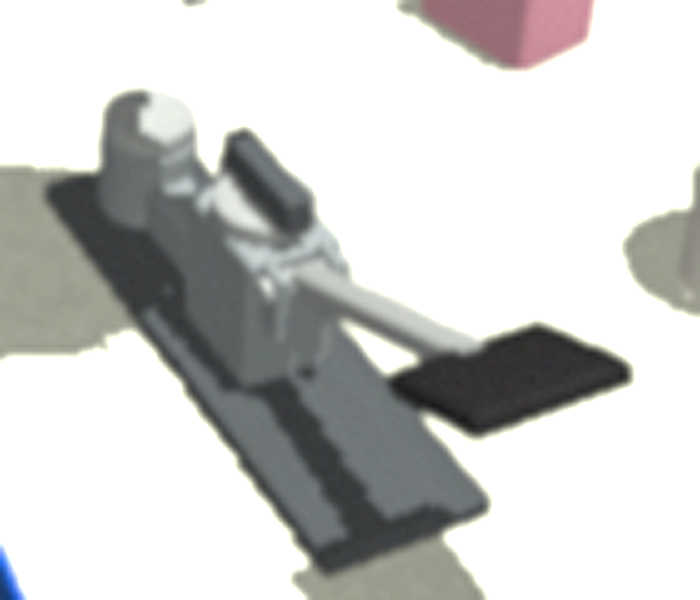

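The wing now lies along the jack towards the saddle, from (230,140) to (300,215), so the ring is locked. Next I'll grasp the block and lift it slightly.

{"method": "play_rows", "body": {"xyz": [[0,0,-5],[0,0,-10],[0,0,-13],[0,0,-13.9],[0,0,-13.9],[0,0,-13.9],[0,0,-13.9],[0,0,-13.9],[0,0,-13.9]], "twist": [0,0,0,0,0,0,0,0,0], "claw": [6.5,6.5,6.5,6.5,6.5,3.4,3.4,3.4,3.4], "newtons": 60}}

```text
time: 8.65
tcp_pos: [0.5079, -0.241, 0.0417]
tool_rot: [0.714, 0.7, 0.0, 0.001]
wrist_force: [-1.1, 1.0, 6.2]
grip_width: 0.0393
grasp_force: 62.6
```

{"method": "play_rows", "body": {"xyz": [[0,0,0],[0,0,0.4],[0,0,0.8],[0,0,1.2],[0,0,1.2]], "twist": [0,0,0,0,0], "claw": [3.4,3.4,3.4,3.4,3.4]}}

```text
time: 9.28
tcp_pos: [0.5074, -0.2407, 0.0525]
tool_rot: [0.714, 0.7, 0.0, 0.0]
wrist_force: [0.9, 0.0, -9.2]
grip_width: 0.0394
grasp_force: 61.4
```

```bash
python3 - <<'E'
from h import *
s=sense();print(s["tcp_pos"],s["wrist_force"],s["torque"],s["tool_rot"])
# lift pad refinement: side + top boss
g=lambda u,v:(140+(v-370+.5)/2.8-.5,195+(u+.5)/2.8-.5)
for z in(.083,.086,.09):
  print(z,atz("top",g(106,475),z)[:2],atz("side",(130+203.5/5.343-.5,240+250.5/3.54-.5),z)[:2])
b=get_image("top")
cv2.imwrite("pics/z6.png",cv2.convertScaleAbs(cv2.resize(b[135:250,30:260],(800,400),interpolation=2),alpha=1.7))
print(spotter.boxes_of("lift_point","top")[:2])
E
```

```text
[ 0.50744236 -0.24070056  0.0525273 ] [ 0.90399997  0.03773633 -9.1667923 ] [-0.07682719  0.01400266  0.00835886] [7.14089852e-01 7.00054036e-01 4.00294018e-05 1.65579725e-04]
0.083 [0.5742593  0.11272371] [0.57500773 0.11549862]
0.086 [0.57355214 0.11207436] [0.57247493 0.11000477]
0.09 [0.57260926 0.11120856] [0.56909786 0.10267965]
[{'centre': [186.7, 133.8], 'conf': 0.74}]
```

View pics/z6.png

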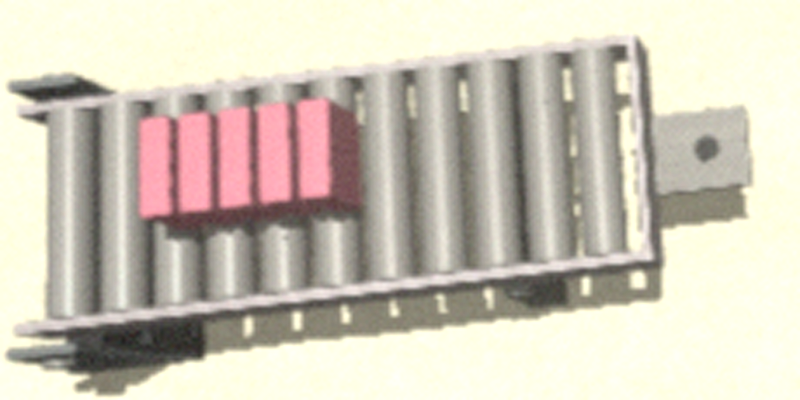

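The picture shows the track rails sloping about 6.5° in the image, which is a yaw of about 97°. The boss is at (177.2,232.6) in the full picture, so the lift point is at about (0.5735, 0.112). I'll carry the jack to 10 cm short of its place.

{"method": "play_rows", "body": {"xyz": [[2,3,0],[4,6.5,0],[6,10,0],[8,13,0],[9,15.5,0],[9,15.9,0],[9,15.9,0]], "twist": [1.5,3,4.5,6,7.5,8.1,8.1], "claw": [3.4,3.4,3.4,3.4,3.4,3.4,3.4]}}

```text
time: 10.25
tcp_pos: [0.597, -0.0817, 0.052]
tool_rot: [0.663, 0.749, -0.0, -0.0]
wrist_force: [-0.2, -0.4, -9.3]
grip_width: 0.0391
grasp_force: 62.5
```

{"method": "play_rows", "body": {"xyz": [[-0.2,1.5,-0.3],[-0.4,3.5,-0.3],[-0.7,5.5,-0.3],[-0.9,7.5,-0.3],[-1.1,9,-0.3],[-1.2,9.9,-0.3],[-1.2,9.9,-0.3],[-1.2,9.9,-0.3]], "twist": [0,0,0,0,0,0,0,0], "claw": [3.4,3.4,3.4,3.4,3.4,3.4,3.4,3.4]}}

```text
time: 11.25
tcp_pos: [0.5854, 0.0168, 0.0493]
tool_rot: [0.663, 0.749, -0.0, 0.0]
wrist_force: [-0.6, 0.3, -7.5]
grip_width: 0.0393
grasp_force: 62.5
```

```bash
python3 - <<'E'
from h import *
s=sense();print(s["tcp_pos"],s["wrist_force"],s["torque"],s["tool_rot"],s["grip_width"])
a=get_image("side");b=get_image("top")
cv2.imwrite("pics/z7.png",cv2.convertScaleAbs(np.hstack([cv2.resize(a[130:250,250:370],(400,400),interpolation=2),cv2.resize(b[140:240,200:300],(400,400),interpolation=2)]),alpha=1.7))
E
```

```text
[0.58543022 0.01684914 0.04926448] [-0.63809614  0.27058264 -7.50010304] [-0.08844399 -0.02764678  0.04010141] [ 6.63049664e-01  7.48575406e-01 -4.70002771e-05  4.90235265e-05] 0.03926931801581044
```

View pics/z7.png

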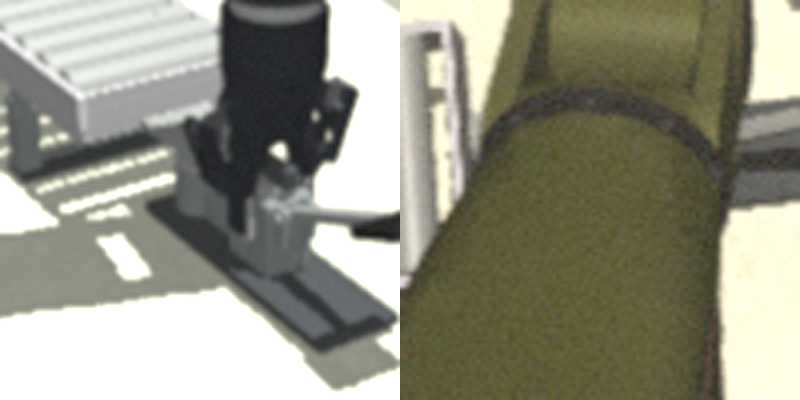

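The jack sits under the pad in line with the track. I'll lower it onto the table.

{"method": "play_rows", "body": {"xyz": [[0,0.1,-0.3],[0,0.1,-0.6],[0,0.1,-0.8],[0,0.1,-0.9],[0,0.1,-0.9]], "twist": [0,0,0,0,0], "claw": [3.4,3.4,3.4,3.4,3.4]}}

```text
time: 11.98
tcp_pos: [0.5854, 0.0182, 0.0417]
tool_rot: [0.663, 0.749, 0.0, 0.0]
wrist_force: [-11.0, 0.5, 11.7]
grip_width: 0.0393
grasp_force: 64.8
```

{"method": "play_rows", "body": {"xyz": [[0,0,0],[0,0,0],[0,0,0],[0,0,3],[0,0,8],[0,0,14],[2,-10,14],[2,-16,14],[2,-20,14],[2,-25,14],[2,-25,14]], "twist": [0,0,0,0,0,0,0,0,0,0,0], "claw": [6.5,6.5,6.5,6.5,6.5,6.5,3,0,0,0,0]}}

```text
time: 13.35
tcp_pos: [0.6046, -0.2357, 0.1798]
tool_rot: [0.665, 0.747, -0.0, 0.0]
wrist_force: [0.0, 0.3, -0.6]
grip_width: 0.0002
grasp_force: 0.0
```

```bash
python3 - <<'E'
from h import *
s=sense();print(s["tcp_pos"],s["wrist_force"],s["grip_width"])
a=get_image("side");b=get_image("top")
cv2.imwrite("pics/z8.png",cv2.convertScaleAbs(np.hstack([cv2.resize(a[130:250,250:370],(400,400),interpolation=2),cv2.resize(b[130:230,210:310],(400,400),interpolation=2)]),alpha=1.7))
for q in("collar_wing","handle_pad","jack_grip"):print(q,[(r["centre"],round(r["conf"],2),atz("top",r["centre"],dict(collar_wing=.086,handle_pad=.117,jack_grip=.045)[q]).round(3)) for r in spotter.boxes_of(q,"top")[:2]])
E
```

```text
[ 0.60462827 -0.23569176  0.1797566 ] [ 0.03974703  0.25810961 -0.57021433] 0.00022137321151231357
collar_wing [([172.5, 270.6], 0.73, array([0.586, 0.015, 0.086]))]
handle_pad [([165.1, 317.4], 0.6, array([ 0.598, -0.105,  0.117]))]
jack_grip [([179.9, 280.3], 0.71, array([ 0.576, -0.007,  0.045])), ([175.0, 266.5], 0.59, array([0.59 , 0.03 , 0.045]))]
```

View pics/z8.png

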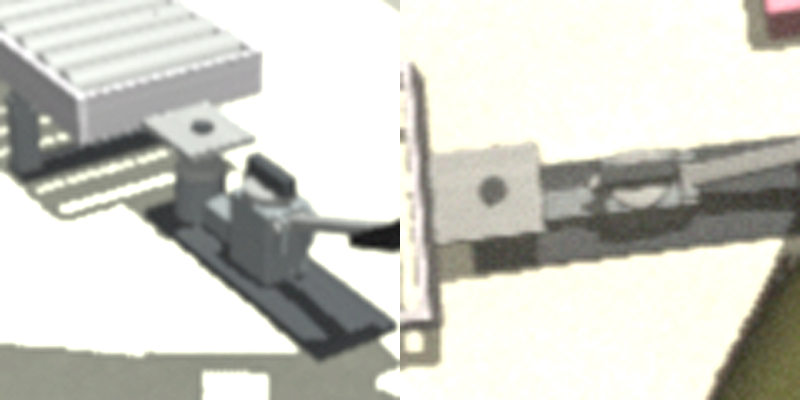

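Side and top views agree. The boss is at (177,232.6) and the wing centre at about (172,269–270.6), giving y of about 0.017, and the plate is parallel to the track. The saddle stands under the pad and the jack is upright. Now the seating stroke.

{"method": "play_rows", "body": {"xyz": [[0,5,0],[0,9.8,-1],[0,9.8,-4],[0,9.8,-5.5],[0,9.8,-7],[0,9.8,-8.5],[0,9.8,-10],[0,9.8,-11.5],[0,9.8,-12.5],[0,9.8,-13.5],[0,9.8,-13.5]], "twist": [0,0,0,0,0,0,0,0,0,0,0], "claw": [0,0,0,0,0,0,0,0,0,0,0]}}

```text
time: 14.98
tcp_pos: [0.6056, -0.1335, 0.0448]
tool_rot: [0.663, 0.749, 0.0, 0.0]
wrist_force: [-0.9, 1.5, 8.9]
grip_width: -0.0002
grasp_force: 3.5
```

{"method": "play_rows", "body": {"xyz": [[0,0,-0.5],[0,0,-0.9],[0,0,-0.9],[0,0,-0.9]], "twist": [0,0,0,0], "claw": [0,0,0,0]}}

```text
time: 15.48
tcp_pos: [0.6062, -0.1336, 0.0379]
tool_rot: [0.663, 0.749, 0.001, 0.001]
wrist_force: [-4.9, 3.5, 20.6]
grip_width: 0.0001
grasp_force: 9.1
```

{"method": "play_rows", "body": {"xyz": [[0,0,-0.1],[0,0,-0.1],[0,0,-0.1]], "twist": [0,0,0], "claw": [0,0,0]}}

```text
time: 15.85
tcp_pos: [0.6063, -0.1335, 0.0374]
tool_rot: [0.663, 0.749, 0.001, 0.001]
wrist_force: [-8.2, 6.0, 25.4]
grip_width: -0.0001
grasp_force: 11.2
```

```bash
python3 - <<'E'
from h import *
s=sense();print(s["tcp_pos"],s["wrist_force"])
a=get_image("side");b=get_image("top")
cv2.imwrite("pics/z9.png",cv2.convertScaleAbs(np.hstack([cv2.resize(a[130:270,250:390],(400,400),interpolation=2),cv2.resize(b[130:230,210:310],(400,400),interpolation=2)]),alpha=1.7))
E
```

```text
[ 0.6062726  -0.13349678  0.03739029] [-8.23072738  5.96504941 25.38657096]
```

View pics/z9.png

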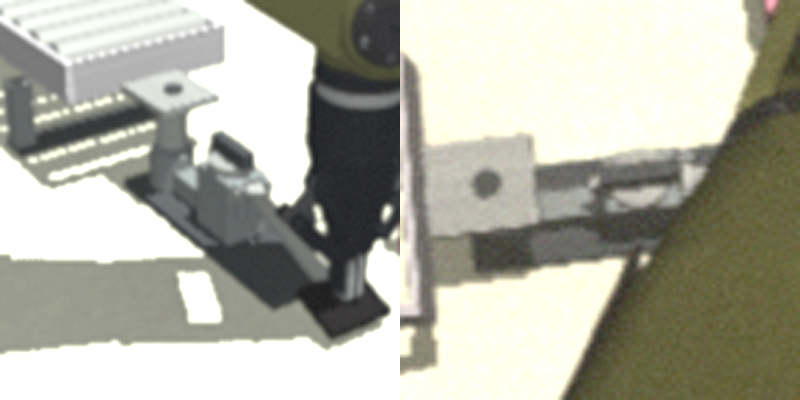

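The handle is at its stop, the pad is raised on the saddle, and the jack has not moved. I'll let the handle come fully up, then press again.

{"method": "play_rows", "body": {"xyz": [[0,0,1.5],[0,0,3],[0,0,4.5],[0,0,6],[0,0,7.5],[0,0,9],[0,0,11],[0,0,12],[0,0,12],[0,0,12],[0,0,12],[0,0,12]], "twist": [0,0,0,0,0,0,0,0,0,0,0,0], "claw": [0,0,0,0,0,0,0,0,0,0,0,0]}}

```text
time: 17.45
tcp_pos: [0.6052, -0.1336, 0.1548]
tool_rot: [0.663, 0.749, -0.0, -0.0]
wrist_force: [0.3, -0.4, 0.1]
grip_width: -0.0003
grasp_force: 0.0
```

```bash
python3 - <<'E'
from h import *
s=sense();print(s["tcp_pos"],s["wrist_force"])
a=get_image("side");b=get_image("top")
cv2.imwrite("pics/z10.png",cv2.convertScaleAbs(np.hstack([cv2.resize(a[130:270,250:390],(400,400),interpolation=2),cv2.resize(b[130:230,210:310],(400,400),interpolation=2)]),alpha=1.7))
E
```

```text
[ 0.60524014 -0.13363139  0.1548443 ] [ 0.33399761 -0.44565678  0.12414964]
```

View pics/z10.png

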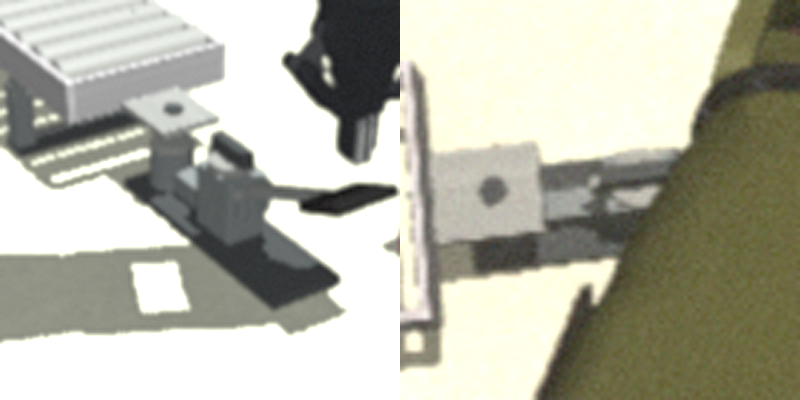

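The handle is fully up and the track is back at rest, with the boss in its old place and the jack unmoved. Now the second press, which I'll hold.

{"method": "play_rows", "body": {"xyz": [[0,0,-2],[0,0,-3.5],[0,0,-5],[0,0,-6.5],[0,0,-8],[0,0,-9.5],[0,0,-11],[0,0,-11.6],[0,0,-12],[0,0,-12],[0,0,-12],[0,0,-12]], "twist": [0,0,0,0,0,0,0,0,0,0,0,0], "claw": [0,0,0,0,0,0,0,0,0,0,0,0]}}

```text
time: 19.05
tcp_pos: [0.6062, -0.1336, 0.0373]
tool_rot: [0.663, 0.749, 0.001, 0.001]
wrist_force: [-7.8, 2.6, 26.1]
grip_width: -0.0
grasp_force: 11.4
```

{"method": "play_rows", "body": {"xyz": [[0,0,0],[0,0,0],[0,0,0],[0,0,0]], "twist": [0,0,0,0], "claw": [0,0,0,0]}}

```text
time: 19.55
tcp_pos: [0.6062, -0.1336, 0.0373]
tool_rot: [0.663, 0.749, 0.001, 0.001]
wrist_force: [-7.6, 2.8, 25.8]
grip_width: 0.0001
grasp_force: 11.4
```

Same depth and force as the first full press, and steady, so I'll hand it in.

```bash
python3 -c "
from bench import order
print(order.hand_in())"
```

```text
the job is handed in; nothing more can be done
None
```

I handed the job in at about 19.6 s: ring turned to the locked mark, jack centred under the lift pad, seating stroke done, and the handle still pressed fully down (about 26 N) so the jack alone holds the track up; no verdict came back.

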